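# Release a grinding jar from a left-hand clamp screw and stack it to cool

### The arm

A 7-joint arm with a two-finger parallel gripper is mounted at the origin on a cart in front of the work surface, level with it; the furniture and walls round the work are solid. World frame = base frame: x ahead of the robot, y to its left, z up, the work surface at z = 0. Lengths are in mm, angles in rad, forces in N, time in s.
With the tool pointing down it reaches from about 400 to 875 mm from the base axis. Payload 4.4 kg.
Tool frame: the origin (TCP) lies at the centre of the arm's flange, where the gripper is bolted on; the fingertips stand 173 mm ahead of it and the grasp point (between the pads) lies 155 mm ahead of it; z points along the fingers, y is the direction in which the jaws open and shut (so a half turn about z gives the same grasp; the last joint's range is limited). The gripper opens to 85 mm and grips with 20 to 120 N. Pads are 22 mm wide; open, the fingers measure 114 mm over their backs; the gripper's body (76 mm by 85 mm) begins 54 mm behind the grasp point. The pads swing forward as they close: fully open they stand 13 mm farther back than shut.
Start: joints at [1.164, 0.628, 0.038, 1.517, -0.027, 0.996, -0.02], TCP at [217.278, -612.622, 404.713] pointing down, gripper open.
Joint ranges: [-3.06, 3.06], [-0.37, 2.12], [-1.25, 1.32], [0.18, 2.47], [-1.1, 4.24], [0.23, 1.98], [-2.94, 2.94]. Speed limits (rad/s): [2.57, 2.57, 3.14, 3.14, 3.14, 3.14, 3.14].

### API

Orientations are given as [roll, pitch, yaw] about the fixed x, y, z axes, in that order (R = Rz(yaw) Ry(pitch) Rx(roll)).
In Python, from cell import * gives the robot as it stands. The module is installed in compiled form; this text tells all that it offers.
- The arm moves only by the shell command python3 -m jog 'ROWS'. ROWS is JSON, one flat list of numbers, 5 for each row, row after row: the shift along the tool's x, y, z in mm, then the turn about the tool's z in degrees, then the finger opening in mm, from 0 to 85.4. A call has 1 to 20 rows; each row is the pose to reach, as a shift and turn from the pose commanded when the call began, along the tool's axes at that moment; what a row does not reach only later rows make up. A row lasts 1/12 s, in which the tool goes at most 41.7 mm and 7.16 degrees, less where a joint would pass 70% of its speed; a pose out of reach is approached as far as the arm can. A call with a gripper value outside its range is refused whole. The fingers move at their own pace and stop on an object; the grip force is fixed at half the most. Time passes only in rows, so rows that repeat a pose let the fingers close. It gives the time, the measured TCP pose, the force and the opening at its end, in the units of the state.
- read_state(): the state, without advancing time (a new reading comes with each control period).
- get_image(name): name is "side" or "top"; returns (picture, depth): 420x560x3 uint8, blue, green, red; 420x560 float32, mm along the optical axis (not along the pixel's ray), 0 where there is no reading.
- camera_params(name): a dict with "K" (3x3 intrinsics, pixels), "dist_coeffs" ([k1, k2, p1, p2, k3] as OpenCV has them; the pictures are not rectified), "T" (4x4, takes a point from camera to world coordinates). Camera axes: x right, y up, looking along -z (the intrinsics and any distortion apply to the point x, -y, -z); pixel columns grow to the right and rows downward; lengths in mm; the calibration is good to about 2 mm. A picture is of the moment at which its call begins. camera_params takes no time and is no camera call.
- finish_job(): hands the job in, once; it reports no verdict.
The state is a dict: "clock": time; "qpos": joint angles; "qd": joint speeds; "tau": joint torques, N m; "eef_pos": TCP position; "tool_rot": TCP orientation; "force": force on the tool from outside, world axes, zero at the start; "torque": the same for the moment, N m; "width": finger opening in mm.
Only numpy, scipy, OpenCV 4.12 (cv2) and the standard library are available. Lean on these libraries where they do the work, as an engineer would, in place of code of your own. Each camera call takes 0.05 s, during which the arm holds its last target.

### The job

The steel grinding jar in the bench mill is done: back off the clamp screw by its black T-handle until the foot is well clear of the lid - it has a left-hand thread, so it loosens clockwise seen from above - and swing the clamp arm well aside. Then take the jar out, keep it upright, and stack it on the jar standing on the cooling stand so that its base drops squarely over the lid's spigot and sits flush; set it down, do not drop it. Leave the arm open, the lower jar on its stand and the glassware around where it is.

Things in the scene. Friction and masses are not known exactly. Their poses are not given: they have to be found in the camera images.
- jar_mill: Fixed bench jar mill, white housing 235x156 mm, 58 mm high. Origin on the worktop under the jar seat's axis; x points to the post behind, z up. Seat: steel platform 100 mm across, top at z 66, with a spigot 34 mm across, 8 mm high. Post 25 mm thick at x = +110 mm, up to z 187; the grey clamp arm on it (26 mm wide, z 155 to 181) reaches forward over the jar at the start.
- swing_arm (a joint): Swing of the clamp arm about the post's vertical axis, rad: 0 at the start (over the jar, at its stop); grows counter-clockwise seen from above (free end goes to the mill's -y side) up to 1.75. About 0.15 N m turns it, and it stays where it is left. It cannot swing while the screw's foot stands in the lid's dimple; forcing it tips the jar.
- swing_pivot (a point): Point on the post's axis at mid-height of the clamp arm (167 mm above the worktop). It turns with the arm: its -x axis points along the arm to the free end.
- clamp_handle (a joint): Turn of the T-handle, rad: 0 tight (stop), grows CLOCKWISE seen from above (left-hand thread) up to 3.0; counter-clockwise only tightens it. Lifts handle, spindle and foot 2.5 mm per rad. Starts at 0 to 0.35 with the foot (18 mm across) in a dimple of the jar's lid, 5 mm deep, 23 mm across; clear of it from about 2.1. About 0.15 N m turns it; it stays where it is left.
- handle_grip (a point): Centre of the black T-handle bar, on the screw's axis, 110 mm from the post's axis. Bar 72 mm long (this point's y), 14 mm thick (x), 24 mm high; the point is at mid-height, 218 mm above the worktop when tight. About 22 mm free between the bar and the arm below.
- milled_jar: Steel grinding jar in the mill, loose, about 0.5 kg, round. Origin at the centre of its underside, z up, 66 mm above the worktop at the start. Flange 72 mm across from z 0 to 10, plain wall and lid 58 mm across from 10 to 66 (grip here), on the flat lid a chamfered spigot 34 mm across, 8 mm high, with a dimple in its top. Recess in the underside 37 mm across, 10 mm deep, fits over a spigot.
- cold_jar: A like jar, loose, on the cooling stand's spigot; same origin and sizes, origin 34 mm above the worktop. When the other jar is stacked flush on it, the other's origin is 66 mm above this one, on the same axis.
- cooling_stand: Fixed finned aluminium block, 104 x 104 mm, top at 34 mm, with a spigot 34 mm across and 8 mm high in the middle. Origin under its centre on the worktop.
- erlenmeyer: Bystander: conical glass flask, 68 mm across, 110 mm high, loose; origin under its centre.
- petri_00: Bystander: covered culture dish, 60 mm across, 15 mm high, loose; origin under its centre.
- amber_b: Bystander: brown glass bottle with a black cap, 48 mm across, 96 mm high, loose; origin under its centre.
Not all that is in view belongs to the job. What is shaped like the milled_jar but turquoise or yellow is not meant.

How it is judged:
By the outcome, as a careful person would: the job done as asked, in the order asked, and still so for the second after the job is handed in, with the robot touching nothing.
It also fails if it takes over 72 s, if anything falls off the work surface, if the arm or the gripper's body presses on something with over 40 N, if the wrist force passes 120 N, or if a joint passes its speed limit or range.

## Working session

There is one attempt and no reset: what is moved stays moved. The work goes in short steps, Python scripts to look and compute and a shell command to move; the robot and the scene stay as the last step left them, time stands still between calls to the robot, and variables do not carry over. Pictures are saved under pics/ and viewed, and the job is handed in when it is done.

```bash
mkdir -p pics; ls
cat > h.py <<'E'
from cell import *
import numpy as np, cv2
E
python3 - <<'E'
from h import *
s=read_state();print(s)
for n in("side","top"):
    im,d=get_image(n);cv2.imwrite(f"pics/{n}0.png",im);np.save(f"pics/{n}0.npy",d)
    c=camera_params(n);print(n,np.round(c["K"],1).tolist(),c["dist_coeffs"],np.round(c["T"],3).tolist())
E
```

```text
pics
{'clock': 0.0, 'qpos': array([ 1.16422457,  0.62935963,  0.03845595,  1.51838797, -0.02701476,
        0.99631624, -0.01999265]), 'qd': array([ 0.00162646,  0.00188022, -0.00114596,  0.00092856, -0.00078194,
       -0.00132839, -0.00131889]), 'tau': array([-6.95745930e-04, -5.63395393e+01,  1.22630272e+00, -1.93442899e+01,
        1.11056969e-02,  1.06009954e-02, -1.29961961e-05]), 'eef_pos': array([ 217.16400332, -612.32567014,  403.77389534]), 'tool_rot': array([-3.13963998e+00,  2.29233698e-05,  3.40759323e-01]), 'force': array([ 0.81063972,  0.11753962, -0.67466157]), 'torque': array([ 0.04509919, -0.00621035,  0.06292807]), 'width': 85.9437401058408}
side [[531.9, 0.0, 272.1], [0.0, 531.9, 213.7], [0.0, 0.0, 1.0]] [0.05719414 0.         0.         0.         0.        ] [[-0.998, -0.019, 0.056, 613.51], [0.057, -0.596, 0.801, 1311.938], [0.018, 0.803, 0.596, 1139.593], [0.0, 0.0, 0.0, 1.0]]
top [[485.0, 0.0, 279.6], [0.0, 485.0, 214.3], [0.0, 0.0, 1.0]] [-0.07709813  0.          0.          0.          0.        ] [[0.015, 0.983, -0.18, 309.497], [-1.0, 0.018, 0.013, 8.413], [0.016, 0.18, 0.984, 1425.252], [0.0, 0.0, 0.0, 1.0]]
```

View pics/side0.png

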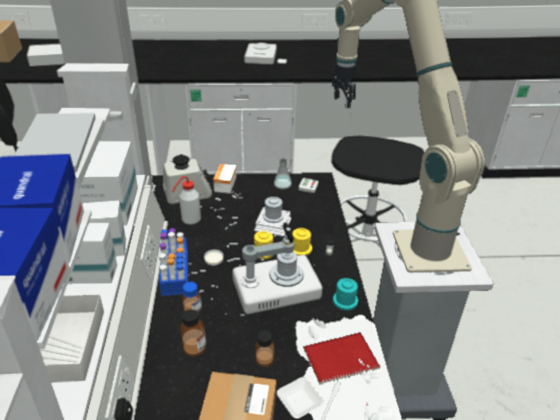

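View pics/top0.png

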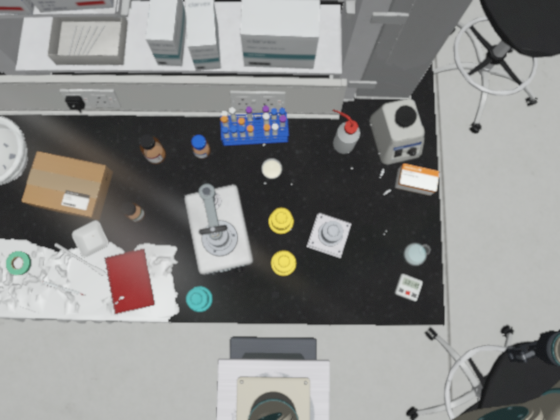

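The top view shows the mill with its jar at about (220,240), the post at (207,190), the T-handle at (213,229), and the cooling stand with the cold jar at (330,232). Look-alikes are yellow at (281,220) and (283,263), and turquoise at (199,299). I choose the steel jar under the clamp arm and will check it in a crop.

```bash
cat >> h.py <<'E'
def ray(n,u,v):
    c=camera_params(n);K=np.array(c["K"]);T=np.array(c["T"])
    p=cv2.undistortPoints(np.array([[[u,v]]],float),K,np.array(c["dist_coeffs"],float))[0,0]
    d=T[:3,:3]@np.array([p[0],-p[1],-1.]);return T[:3,3],d
def plane(n,u,v,z):
    o,d=ray(n,u,v);return (o+d*(z-o[2])/d[2])
def cloud(n,d):
    c=camera_params(n);K=np.array(c["K"]);T=np.array(c["T"])
    vv,uu=np.mgrid[0:420,0:560];pts=np.stack([uu,vv],-1).reshape(-1,1,2).astype(float)
    p=cv2.undistortPoints(pts,K,np.array(c["dist_coeffs"],float))[:,0]
    D=d.reshape(-1,1);P=np.hstack([p[:,:1]*D,-p[:,1:]*D,-D])@T[:3,:3].T+T[:3,3]
    return P.reshape(420,560,3)
def proj(n,P):
    c=camera_params(n);T=np.array(c["T"]);q=T[:3,:3].T@(np.array(P,float)-T[:3,3])
    return cv2.projectPoints(np.array([[q[0],-q[1],-q[2]]]),np.zeros(3),np.zeros(3),np.array(c["K"]),np.array(c["dist_coeffs"],float))[0][0,0]
E
python3 - <<'E'
from h import *
a=cv2.imread("pics/top0.png")[170:290,160:360];b=cv2.imread("pics/side0.png")[180:320,200:370]
cv2.imwrite("pics/c_top0.png",cv2.resize(a,None,fx=4,fy=4,interpolation=cv2.INTER_CUBIC))
cv2.imwrite("pics/c_side0.png",cv2.resize(b,None,fx=4,fy=4,interpolation=cv2.INTER_CUBIC))
P=cloud("top",np.load("pics/top0.npy"));
for (u,v) in [(221,240),(207,190),(214,229),(213,215),(330,231),(240,260),(281,218),(300,300),(318,250)]: print(u,v,np.round(P[v,u]))
E
```

```text
221 240 [473. 148. 134.]
207 190 [597. 183. 190.]
214 229 [489. 156. 229.]
213 215 [533. 166. 176.]
330 231 [ 507. -148.  106.]
240 260 [427. 100.  60.]
281 218 [548. -13.  67.]
300 300 [319. -73.  -0.]
318 250 [ 464. -124.    9.]
```

View pics/c_top0.png

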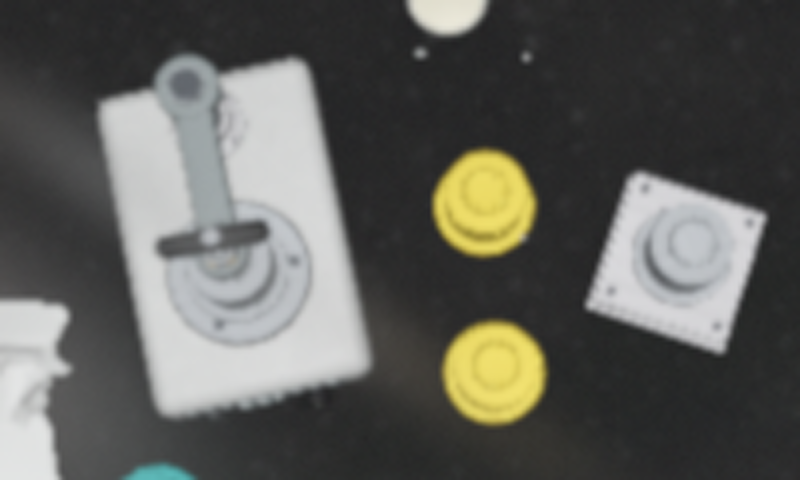

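View pics/c_side0.png

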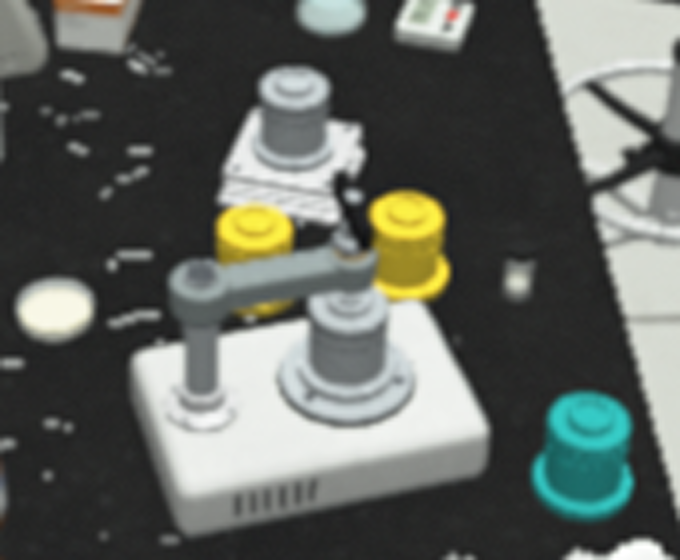

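Run:
```python
from h import *
for n in("top","side"):
    P=cloud(n,np.load(f"pics/{n}0.npy"));im=cv2.imread(f"pics/{n}0.png")
    X,Y,Z=P[...,0],P[...,1],P[...,2]
    def rep(name,m):
        q=P[m]; print(n,name,m.sum(),"med",np.round(np.median(q,0),1),"mid",np.round((q.min(0)+q.max(0))/2,1),"ext",np.round(np.ptp(q,axis=0),1))
        return q
    near=lambda x,y,r:np.hypot(X-x,Y-y)<r
    q=rep("coldlid",near(500,-148,60)&(Z>92)&(Z<112))
    rep("coldspig",near(500,-148,60)&(Z>104)&(Z<114))
    rep("stand top",near(500,-148,85)&(Z>29)&(Z<40))
    rep("post top",near(597,183,40)&(Z>182))
    q=rep("bar",near(489,156,60)&(Z>215)&(Z<240))
    c,(w,h),a=cv2.minAreaRect(q[:,:2].astype(np.float32));print("bar rect",c,w,h,a)
    q=rep("platform",near(480,150,70)&(Z>63)&(Z<71))
    # circle fit via boundary
    q=rep("housing",near(500,150,160)&(Z>52)&(Z<62))
    c,(w,h),a=cv2.minAreaRect(q[:,:2].astype(np.float32));print("house rect",np.round(c,1),w,h,a)
    rep("jarlid",near(480,150,45)&(Z>125)&(Z<142))
    # dark bar mask by color
    m=(im.max(2)<75)&near(489,156,60)&(Z>190);rep("barcol",m)
```

```text
top coldlid 339 med [ 507.9 -154.4  101.2] mid [ 508.5 -154.8  101.5] ext [57.  55.8 18.8]
top coldspig 80 med [ 509.3 -153.9  105.6] mid [ 510.  -155.3  108.4] ext [50.1 41.4  8.7]
top stand top 586 med [ 502.  -148.2   34.2] mid [ 507.9 -155.5   34.5] ext [118.9 119.7  11. ]
top post top 124 med [593.8 186.1 185. ] mid [588.  185.2 187.3] ext [48.7 39.6 10.5]
top bar 174 med [487.3 160.8 229.2] mid [487.4 161.3 225.4] ext [24.3 70.4 19.8]
bar rect (488.0636901855469, 161.1650848388672) 14.806921005249023 71.91304779052734 11.464489936828613
top platform 357 med [469.6 147.8  66.3] mid [475.5 151.8  67. ] ext [127.7 130.2   8. ]
top housing 2511 med [521.8 156.3  57.8] mid [517.  131.4  57. ] ext [256.1 273.5  10. ]
house rect [526.7 123.4] 234.34954833984375 246.6484375 14.037786483764648
top jarlid 152 med [473.3 152.7 132.6] mid [487.1 160.8 133. ] ext [54.5 57.3 15.8]
top barcol 4 med [495.3 128.7 230.9] mid [493.8 129.6 228.8] ext [5.  2.6 4.6]
side coldlid 160 med [ 506.2 -149.4  101.5] mid [ 506.5 -155.   101.8] ext [57.8 63.3 19.4]
side coldspig 43 med [ 507.8 -153.1  106.7] mid [ 505.6 -153.6  108.3] ext [46.1 42.1  8.6]
side stand top 254 med [ 511.9 -131.9   34.6] mid [ 505.9 -152.4   34.6] ext [121.8 119.6  10.8]
side post top 75 med [593.6 189.9 186.1] mid [586.3 189.1 186.8] ext [53.1 41.6  9.6]
side bar 117 med [487.4 167.5 228.5] mid [487.6 161.1 225.4] ext [23.4 72.8 20.2]
bar rect (486.60467529296875, 161.21286010742188) 15.023540496826172 72.9673080444336 10.672320365905762
side platform 289 med [487.7 182.   66.7] mid [479.7 160.8  67. ] ext [133.7 107.3   8. ]
side housing 1734 med [535.9 201.2  58.1] mid [516.6 132.1  57. ] ext [254.4 268.9  10. ]
house rect [523.5 126.4] 239.32705688476562 252.8477325439453 11.04085922241211
side jarlid 193 med [485.4 172.4 133.2] mid [485.8 167.  133.4] ext [54.9 52.  16.8]
side barcol 84 med [486.9 176.6 227.2] mid [487.6 165.9 222.3] ext [18.7 63.2 26.2]
```

Both views agree on these points:
- **Bar:** centre (487.3, 161.2), top at 230, 72 x 15 mm, normal at about 11°.
- **Post:** about (594, 186), 110 mm from the bar, as it should be.
- **Cold jar axis:** about (508, -155).

I'll write a helper for target-to-tool shifts and move over the handle.

```bash
cat >> h.py <<'E'
from scipy.spatial.transform import Rotation as R
def to(p,yaw=None,st=None):
    "tool-frame shift to a world TCP point, and turn to a yaw (deg)"
    s=st or read_state();r=R.from_euler("xyz",s["tool_rot"]).as_matrix()
    sh=r.T@(np.array(p,float)-s["eef_pos"]);y=np.degrees(s["tool_rot"][2])
    return np.round(sh,1), None if yaw is None else round((y-yaw+180)%360-180,1)
def st():
    s=read_state();print("t",round(s["clock"],2),"pos",np.round(s["eef_pos"],1),"rot",np.round(np.degrees(s["tool_rot"]),2),"q",np.round(s["qpos"],2),"F",np.round(s["force"],1),"T",np.round(s["torque"],2),"w",round(s["width"],1))
E
python3 -c "
from h import *
print(to((480,-350,480),101));print(to((487.3,161.2,480),101))"
```

```text
(array([ 335.4, -159.6,  -75.8]), np.float64(-81.5))
(array([ 513.1, -638.9,  -75.1]), np.float64(-81.5))
```

```bash
python3 -m jog '[0,0,-40,0,85, 20,-10,-75,-5,85, 55,-30,-75,-10,85, 90,-45,-75,-15,85, 125,-60,-75,-20,85, 160,-80,-75,-26,85, 195,-95,-75,-32,85, 230,-110,-75,-38,85, 265,-135,-75,-44,85, 295,-160,-75,-50,85, 320,-190,-75,-55,85, 340,-225,-75,-60,85, 358,-260,-75,-64,85, 375,-296,-75,-68,85, 390,-333,-75,-72,85, 405,-370,-75,-75,85, 420,-407,-75,-78,85, 435,-444,-75,-80,85, 448,-481,-75,-81.5,85, 460,-515,-75,-81.5,85]'; python3 -c "
from h import *
st();print(to((487.3,161.2,480),101))"
```

```text
clock: 1.77
eef_pos: [478.2, 28.8, 479.6]
tool_rot: [-3.141, -0.0, 1.765]
force: [0.6, -0.7, 0.2]
width: 85.1
t 1.77 pos [478.2  28.8 479.6] rot [-1.7999e+02 -2.0000e-02  1.0114e+02] q [ 0.24  0.32 -0.48  1.86  0.17  1.   -0.12] F [ 0.6 -0.7  0.2] T [ 0.05 -0.05 -0.05] w 85.1
(array([128.2,  34.6,  -0.3]), np.float64(0.1))
```

```bash
python3 -m jog '[30,8,0,0,85, 65,17,0,0,85, 100,27,0,0,85, 128,34.6,0,0,85, 128,34.6,10,0,85, 128,34.6,40,0,85]'; python3 -c "
from h import *
st();print(to((487.3,161.2,373),101))
im,d=get_image('side');cv2.imwrite('pics/s1.png',cv2.resize(im[150:330,190:380],None,fx=3,fy=3))"
```

```text
clock: 2.27
eef_pos: [489.0, 161.9, 442.3]
tool_rot: [3.133, -0.002, 1.768]
force: [0.7, -1.4, -0.5]
width: 85.3
t 2.27 pos [489.  161.9 442.3] rot [ 1.7953e+02 -1.3000e-01  1.0127e+02] q [-0.03  0.42 -0.49  1.84  0.24  0.94 -0.43] F [ 0.7 -1.4 -0.5] T [-0.04 -0.06  0.04] w 85.3
(array([-0.5, -2.4, 69.3]), np.float64(0.3))
```

View pics/s1.png

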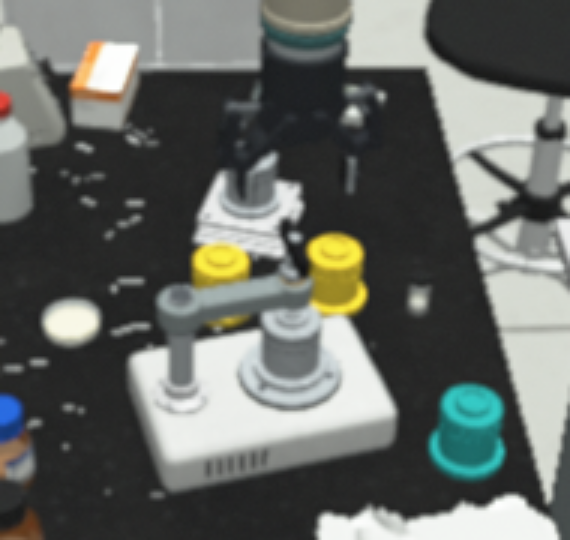

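The side view shows the open fingers above the T-bar at crop (290,240), straddling it along the clamp arm. Next I descend and grip.

```bash
python3 -m jog '[-0.5,-1,25,0,85, -0.5,-1,50,0,85, -0.5,-1,69,0,85, -0.5,-1,69,0,85]'; python3 -c "
from h import *
st()"; python3 -m jog '[0,0,0,0,10, 0,0,0,0,0, 0,0,0,0,0, 0,0,0,0,0, 0,0,0,0,0, 0,0,0,0,0]'; python3 -c "
from h import *
st()
im,d=get_image('side');cv2.imwrite('pics/s2.png',cv2.resize(im[150:330,190:380],None,fx=3,fy=3))"
```

```text
clock: 2.65
eef_pos: [486.0, 156.6, 367.5]
tool_rot: [-3.134, 0.002, 1.763]
force: [-0.5, 0.1, 0.1]
width: 84.9
t 2.65 pos [486.  156.6 367.5] rot [-1.7954e+02  9.0000e-02  1.0099e+02] q [-0.06  0.51 -0.45  1.93  0.31  0.77 -0.49] F [-0.5  0.1  0.1] T [-0.02 -0.04  0.03] w 84.9
clock: 3.15
eef_pos: [488.6, 158.4, 372.1]
tool_rot: [3.136, -0.001, 1.763]
force: [1.6, -0.5, 3.4]
width: 14.7
t 3.15 pos [488.6 158.4 372.1] rot [ 1.7969e+02 -4.0000e-02  1.0102e+02] q [-0.06  0.51 -0.45  1.92  0.31  0.77 -0.49] F [ 1.6 -0.5  3.4] T [-0.18 -0.02  0.02] w 14.7
```

View pics/s2.png

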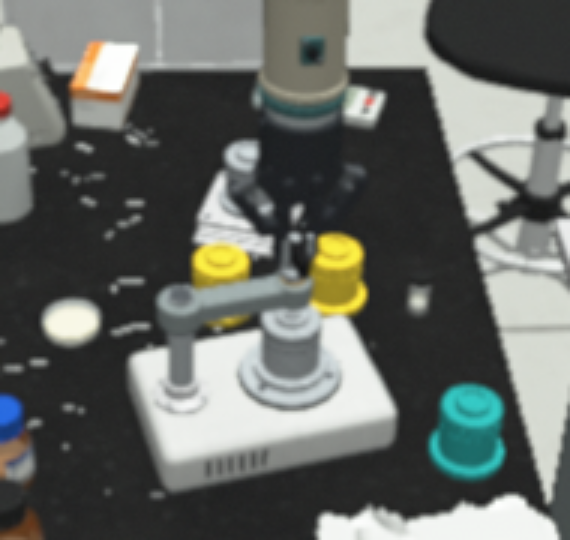

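Grip width is 14.7 mm, which matches the bar. The tool sits about 3 mm off the screw axis along the bar, so I'll open, re-centre and close again.

```bash
python3 -m jog '[0,0,0,0,40, 0,0,0,0,40, 0,0,0,0,40]'; python3 -c "
from h import *
st();print(to((487.3,161.2,373),101))"
```

```text
clock: 3.45
eef_pos: [486.7, 158.0, 370.4]
tool_rot: [-3.14, 0.0, 1.763]
force: [-0.4, -0.3, 0.5]
width: 40.0
t 3.45 pos [486.7 158.  370.4] rot [-1.7989e+02  2.0000e-02  1.0104e+02] q [-0.06  0.51 -0.45  1.93  0.31  0.77 -0.49] F [-0.4 -0.3  0.5] T [ 0.   -0.05  0.02] w 40.0
(array([ 3.1,  1.2, -2.6]), np.float64(0.0))
```

```bash
python3 -m jog '[3,1,-2,0,40, 3,1,-2,0,40, 3,1,-2,0,40]';python3 -m jog '[0,0,0,0,0, 0,0,0,0,0, 0,0,0,0,0, 0,0,0,0,0, 0,0,0,0,0]'; python3 -c "
from h import *
st();print(to((487.3,161.2,373),101))"
```

```text
clock: 3.7
eef_pos: [487.6, 161.5, 372.7]
tool_rot: [-3.141, -0.0, 1.764]
force: [0.2, 0.2, -0.6]
width: 39.8
clock: 4.12
eef_pos: [488.4, 161.3, 373.1]
tool_rot: [3.139, -0.0, 1.763]
force: [3.3, 0.8, 2.0]
width: 14.6
t 4.12 pos [488.4 161.3 373.1] rot [ 1.7987e+02 -2.0000e-02  1.0101e+02] q [-0.06  0.51 -0.45  1.92  0.31  0.78 -0.49] F [3.3 0.8 2. ] T [ 0.08 -0.7   0.01] w 14.6
(array([ 0.1, -1.1,  0.1]), np.float64(0.0))
```

Gripped and centred. I'll turn clockwise (positive about tool z), rising 0.44 mm per 10°.

```bash
python3 -m jog '[0,0,-0.2,5,0, 0,0,-0.4,10,0, 0,0,-0.7,16,0, 0,0,-1,22,0, 0,0,-1.2,28,0, 0,0,-1.5,34,0, 0,0,-1.7,40,0, 0,0,-2,46,0, 0,0,-2.3,52,0, 0,0,-2.6,58,0, 0,0,-2.8,64,0, 0,0,-3,70,0, 0,0,-3,70,0]'; python3 -c "
from h import *
st()
im,d=get_image('top');cv2.imwrite('pics/t3.png',cv2.resize(im[150:300,140:360],None,fx=3,fy=3))"
```

```text
clock: 5.2
eef_pos: [489.7, 160.7, 376.3]
tool_rot: [3.139, -0.005, 0.536]
force: [7.3, -2.3, -1.5]
width: 14.4
t 5.2 pos [489.7 160.7 376.3] rot [179.83  -0.29  30.73] q [-0.3   0.47 -0.11  1.92  0.07  0.74 -1.48] F [ 7.3 -2.3 -1.5] T [-0.32 -1.61  0.02] w 14.4
```

View pics/t3.png

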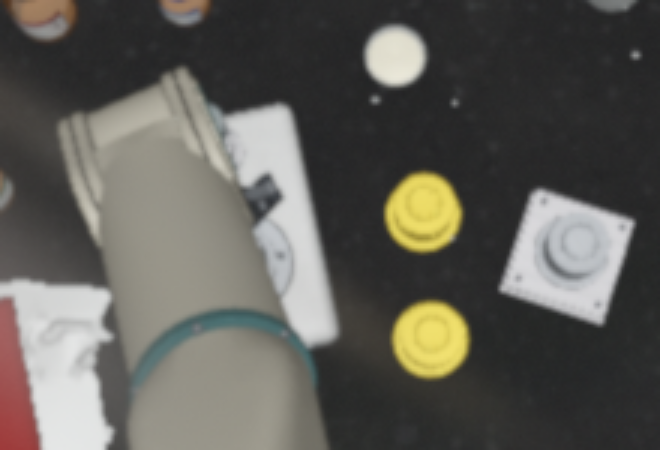

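```bash
python3 -m jog '[0,0,-0.2,5,0, 0,0,-0.4,10,0, 0,0,-0.7,16,0, 0,0,-1,22,0, 0,0,-1.2,28,0, 0,0,-1.5,34,0, 0,0,-1.7,40,0, 0,0,-2,46,0, 0,0,-2.3,52,0, 0,0,-2.6,58,0, 0,0,-2.8,64,0, 0,0,-3,70,0, 0,0,-3,70,0]'; python3 -c "
from h import *
st()"
```

```text
clock: 6.33
eef_pos: [489.7, 159.1, 379.3]
tool_rot: [-3.14, -0.006, -0.687]
force: [7.2, -6.2, 0.6]
width: 14.7
t 6.33 pos [489.7 159.1 379.3] rot [-179.91   -0.35  -39.35] q [-0.54  0.48  0.25  1.93 -0.16  0.75 -2.46] F [ 7.2 -6.2  0.6] T [-1.26 -1.47  0.03] w 14.7
```

```bash
python3 -m jog '[0,0,-0.2,5,0, 0,0,-0.4,10,0, 0,0,-0.7,15,0, 0,0,-0.9,20,0, 0,0,-1,22,0, 0,0,-1,22,0, 0,0,-1,22,0]'; python3 -c "
from h import *
st();P=cloud('side',get_image('side')[1]);X,Y,Z=np.moveaxis(P,2,0)
im,d=get_image('side');cv2.imwrite('pics/s4.png',cv2.resize(im[200:300,220:350],None,fx=5,fy=5,interpolation=cv2.INTER_CUBIC))"
```

```text
clock: 6.92
eef_pos: [489.3, 158.7, 380.3]
tool_rot: [-3.139, -0.005, -1.067]
force: [5.3, -6.6, 1.7]
width: 14.3
t 6.92 pos [489.3 158.7 380.3] rot [-179.85   -0.29  -61.12] q [-0.61  0.49  0.36  1.93 -0.23  0.76 -2.77] F [ 5.3 -6.6  1.7] T [-1.45 -1.31  0.04] w 14.3
```

View pics/s4.png

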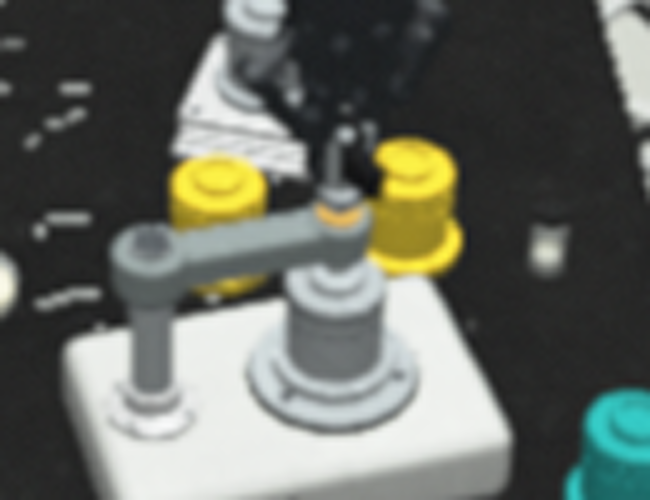

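The handle has turned 162° (2.83 rad) and the foot is now clear. Next is the swing arc about the post, holding the bar and turning with it.

```bash
python3 -c "
from h import *
s=read_state();p=s['eef_pos'];post=np.array([594.3,186.2]);h=np.array([488,160.5])-post
for f in range(6,97,6):
    c,sn=np.cos(np.radians(f)),np.sin(np.radians(f))
    q=np.array([[c,-sn],[sn,c]])@h-h
    r=R.from_euler('xyz',s['tool_rot']).as_matrix()
    print(f,np.round(r.T@np.array([q[0],q[1],0]),1)[:2], np.round(p[:2]+q))
"
```

```text
6 [11.2  2.4] [493. 148.]
12 [22.6  3.7] [497. 137.]
18 [34.   3.7] [502. 127.]
24 [45.4  2.6] [509. 118.]
30 [56.6  0.3] [516. 109.]
36 [67.5 -3.2] [525. 101.]
42 [78.  -7.8] [534.  94.]
48 [ 87.9 -13.5] [544.  88.]
54 [ 97.2 -20.2] [554.  83.]
60 [105.8 -27.8] [565.  79.]
66 [113.5 -36.2] [576.  77.]
72 [120.3 -45.5] [587.  75.]
78 [126.  -55.3] [599.  75.]
84 [130.7 -65.8] [610.  76.]
90 [134.3 -76.6] [621.  78.]
96 [136.8 -87.8] [632.  81.]
```

```bash
python3 -m jog '[5.5,1.3,0,-3,0, 11.2,2.4,0,-6,0, 17,3,0,-9,0, 22.6,3.7,0,-12,0, 34,3.7,0,-18,0, 34,3.7,0,-18,0]'; python3 -c "
from h import *
st()
im,d=get_image('side');cv2.imwrite('pics/s5.png',cv2.resize(im[200:300,220:350],None,fx=5,fy=5,interpolation=cv2.INTER_CUBIC))"
```

```text
clock: 7.52
eef_pos: [502.0, 128.7, 380.1]
tool_rot: [-3.139, -0.001, -0.749]
force: [2.9, 0.9, 2.7]
width: 14.6
t 7.52 pos [502.  128.7 380.1] rot [-1.7987e+02 -7.0000e-02 -4.2940e+01] q [-0.48  0.48  0.26  1.92 -0.17  0.76 -2.45] F [2.9 0.9 2.7] T [ 0.32 -0.75  0.11] w 14.6
```

View pics/s5.png

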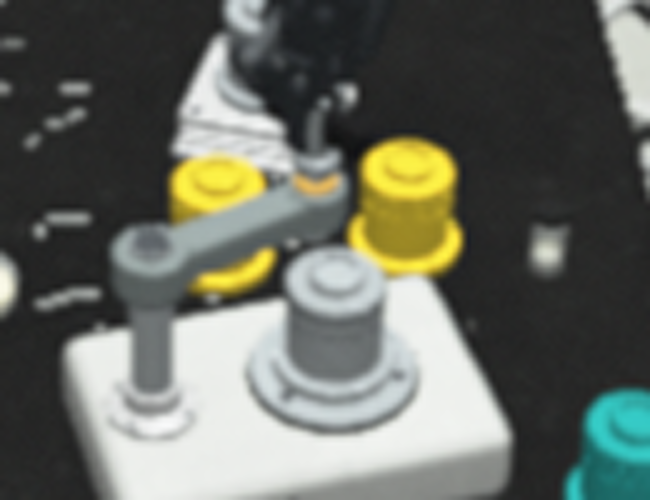

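The clamp arm has swung about 18°, and the jar at crop (335,330) is upright and unmoved. I'll continue the arc.

```bash
python3 -c "
from h import *
s=read_state();post=np.array([594.3,186.2]);h=s['eef_pos'][:2]-post;print(np.hypot(*h))
for f in range(6,79,6):
    c,sn=np.cos(np.radians(f)),np.sin(np.radians(f))
    q=np.array([[c,-sn],[sn,c]])@h-h
    r=R.from_euler('xyz',s['tool_rot']).as_matrix()
    print(f,np.round(r.T@np.array([q[0],q[1],0]),1)[:2])
"
```

```text
108.62447471045482
6 [11.1  2.4]
12 [22.4  3.7]
18 [33.8  3.7]
24 [45.1  2.6]
30 [56.2  0.3]
36 [67.1 -3.2]
42 [77.5 -7.7]
48 [ 87.3 -13.4]
54 [ 96.6 -20. ]
60 [105.1 -27.6]
66 [112.7 -36. ]
72 [119.4 -45.1]
78 [125.2 -55. ]
```

```bash
python3 -m jog '[5.5,1.3,0,-3,0, 11.1,2.4,0,-6,0, 22.4,3.7,0,-12,0, 33.8,3.7,0,-18,0, 45,2.6,0,-24,0, 56,0.3,0,-30,0, 67,-3.2,0,-36,0, 77.5,-7.7,0,-42,0, 87.3,-13.4,0,-48,0, 96.6,-20,0,-54,0, 105,-27.6,0,-60,0, 112.7,-36,0,-66,0, 116,-40.5,0,-69,0, 119.4,-45,0,-72,0, 119.4,-45,0,-72,0, 119.4,-45,0,-72,0]'; python3 -c "
from h import *
st()
im,d=get_image('side');cv2.imwrite('pics/s6.png',cv2.resize(im[170:310,190:380],None,fx=4,fy=4,interpolation=cv2.INTER_CUBIC))"
```

```text
clock: 8.9
eef_pos: [619.1, 79.5, 380.0]
tool_rot: [3.139, 0.002, 0.503]
force: [1.8, -4.6, 5.6]
width: 14.2
t 8.9 pos [619.1  79.5 380. ] rot [1.7983e+02 1.2000e-01 2.8820e+01] q [-0.12  0.62 -0.1   1.62  0.07  0.91 -1.31] F [ 1.8 -4.6  5.6] T [-1.02 -0.25  0.1 ] w 14.2
```

View pics/s6.png

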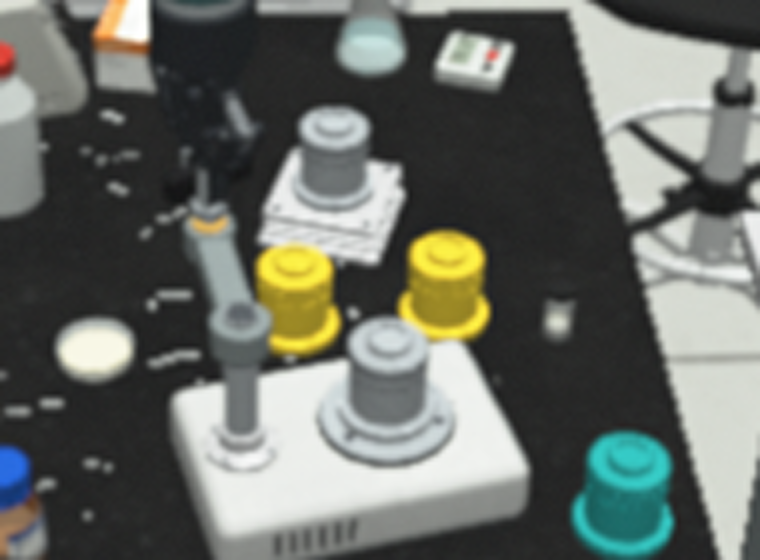

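The arm has swung about 90° and the jar is free at crop (388,385). I'll release, rise, and measure the jar.

```bash
python3 -m jog '[0,0,0,0,45, 0,0,0,0,45, 0,0,0,0,45, 0,0,0,0,45, 0,0,-30,0,45, 0,0,-70,0,85, 0,0,-100,0,85, 0,0,-100,0,85]'; python3 -c "
from h import *
st()
for n in ('side','top'):
    im,d=get_image(n);cv2.imwrite(f'pics/{n}7.png',im);np.save(f'pics/{n}7.npy',d)
    P=cloud(n,d);X,Y,Z=np.moveaxis(P,2,0)
    for nm,c,lo,hi in(('jar lid',(485,160),126,143),('jar top',(485,160),135,143),('cold lid',(508,-155),94,112),('cold top',(508,-155),104,112),('bar',(619,79),222,245)):
        q=P[(np.hypot(X-c[0],Y-c[1])<42)&(Z>lo)&(Z<hi)]
        if len(q)>5: print(n,nm,len(q),np.round(np.median(q,0),1),np.round((q.min(0)+q.max(0))/2,1),np.round(np.ptp(q,axis=0),1), np.round(cv2.minEnclosingCircle(q[:,:2].astype(np.float32))[0],1))
im=cv2.imread('pics/top7.png');cv2.imwrite('pics/t7c.png',cv2.resize(im[170:290,160:360],None,fx=4,fy=4,interpolation=cv2.INTER_CUBIC))
"
```

```text
clock: 9.62
eef_pos: [620.2, 82.1, 486.4]
tool_rot: [3.138, -0.011, 0.507]
force: [0.7, -0.4, 0.7]
width: 79.1
t 9.62 pos [620.2  82.1 486.4] rot [179.82  -0.64  29.02] q [-0.11  0.52 -0.1   1.48  0.06  1.13 -1.29] F [ 0.7 -0.4  0.7] T [ 0.   -0.04 -0.02] w 79.1
side jar lid 231 [486.  166.8 133.7] [485.4 161.7 134.7] [55.7 60.1 15.4] [488.4 161.4]
side jar top 81 [485.6 161.7 137.6] [487.  162.3 138.7] [51.7 52.6  7.4] [486.2 163.5]
side cold lid 152 [ 507.2 -146.9  101.6] [ 506.6 -155.2  102. ] [57.4 66.5 15.5] [ 504.6 -155.2]
side cold top 54 [ 506.4 -150.3  106.6] [ 507.  -148.5  106.9] [51.3 53.   5.8] [ 508.5 -148.4]
side bar 157 [613.7  82.6 232.5] [613.4  78.7 231.5] [63.6 50.9 18.9] [613.4  80.8]
top jar lid 313 [486.2 163.3 133.8] [488.2 164.4 134.5] [56.7 49.  16.8] [488.3 160.7]
top jar top 121 [488.7 161.2 137.5] [488.9 165.  139. ] [49.1 46.3  7.8] [487.6 161. ]
top cold lid 334 [ 507.9 -154.6  101.4] [ 508.3 -154.9  103. ] [56.7 56.  17.3] [ 508.3 -155.3]
top cold top 84 [ 507.3 -154.9  105.9] [ 509.9 -155.4  107.8] [44.8 47.1  7.6] [ 507.  -154.3]
```

View pics/t7c.png

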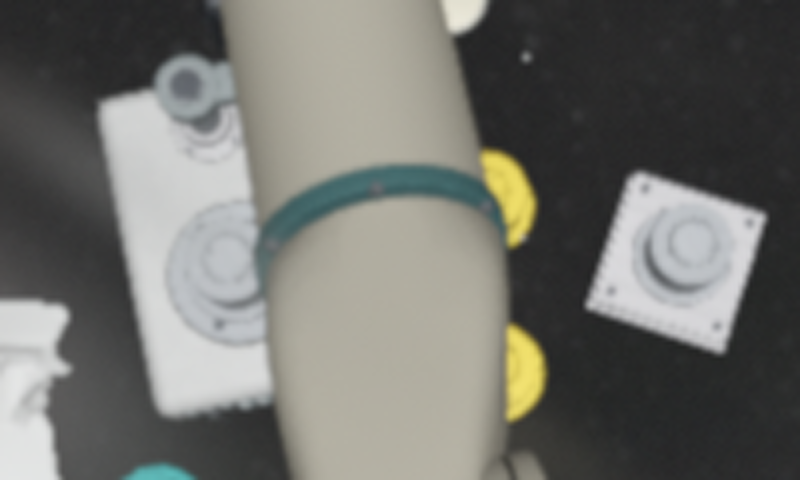

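Jar axis is about (487.5, 161.2) in both views, with its lid at 132–134 as expected. The cold jar is at (508, -155). Next I go above the jar with the jaws along x.

```bash
python3 -c "
from h import *
print(to((487.5,161.2,380),90))"
```

```text
(array([ -76.5, -133.3,  100.7]), np.float64(-61.0))
```

```bash
python3 -m jog '[-4,-7,0,-4,85, -12,-21,0,-10,85, -21,-37,0,-17,85, -30,-53,0,-24,85, -39,-69,0,-31,85, -48,-85,0,-38,85, -57,-101,0,-45,85, -66,-117,20,-52,85, -73,-127,45,-57,85, -76.5,-133.3,75,-61,85, -76.5,-133.3,95,-61,85, -76.5,-133.3,100,-61,85, -76.5,-133.3,100,-61,85]'; python3 -c "
from h import *
st();print(to((487.5,161.2,262),90))"
```

```text
clock: 10.8
eef_pos: [486.5, 160.3, 377.5]
tool_rot: [-3.136, 0.002, 1.571]
force: [0.5, 0.2, 0.2]
width: 85.3
t 10.8 pos [486.5 160.3 377.5] rot [-1.7969e+02  9.0000e-02  9.0020e+01] q [-0.12  0.49 -0.37  1.92  0.24  0.78 -0.62] F [0.5 0.2 0.2] T [ 0.06  0.02 -0.09] w 85.3
(array([  1.1,   1.6, 115.5]), np.float64(0.0))
```

```bash
python3 -m jog '[0.5,0.8,10,0,85, 0.5,0.8,30,0,85, 0.5,0.8,55,0,85, 0.5,0.8,70,0,85, 0.5,0.8,75,0,85, 0.5,0.8,75,0,85, 0.5,0.8,75,0,85]'; python3 -c "
from h import *
st();print(to((487.5,161.2,262),90))
im,d=get_image('side');cv2.imwrite('pics/s8.png',cv2.resize(im[190:310,210:370],None,fx=4,fy=4,interpolation=cv2.INTER_CUBIC))"
```

```text
clock: 11.38
eef_pos: [488.8, 161.4, 305.5]
tool_rot: [3.14, -0.001, 1.571]
force: [0.6, 0.4, 0.1]
width: 85.1
t 11.38 pos [488.8 161.4 305.5] rot [ 1.7992e+02 -3.0000e-02  9.0010e+01] q [-0.16  0.6  -0.32  1.98  0.31  0.61 -0.68] F [0.6 0.4 0.1] T [ 0.03 -0.03 -0.  ] w 85.1
(array([-0.3, -1.4, 43.5]), np.float64(0.0))
```

View pics/s8.png

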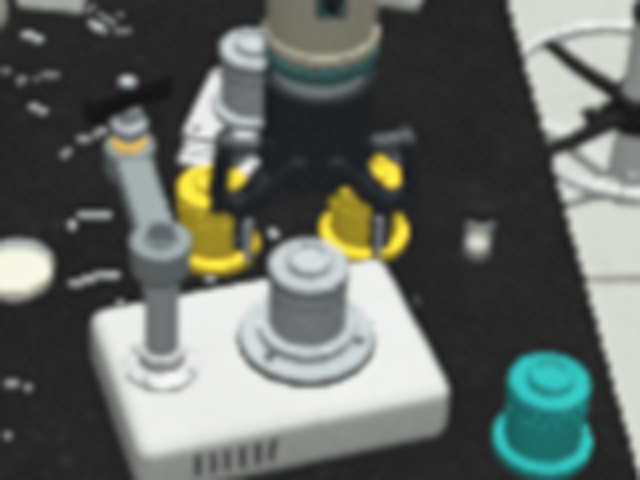

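The gripper is centred above the jar, with fingers at crop x 248 and 380 and the jar at 308. I'll descend and close.

```bash
python3 -m jog '[0,-1,10,0,85, 0,-1,25,0,85, 0,-1,38,0,85, 0,-1,43,0,85, 0,-1,43,0,85, 0,-1,43,0,85]'; python3 -c "
from h import *
st()"; python3 -m jog '[0,0,0,0,65, 0,0,0,0,58, 0,0,0,0,50, 0,0,0,0,40, 0,0,0,0,40, 0,0,0,0,40]'; python3 -c "
from h import *
st()"
```

```text
clock: 11.93
eef_pos: [487.4, 161.3, 261.9]
tool_rot: [3.141, -0.0, 1.571]
force: [0.2, -0.5, -0.9]
width: 84.9
t 11.93 pos [487.4 161.3 261.9] rot [ 1.7998e+02 -1.0000e-02  9.0030e+01] q [-0.19  0.67 -0.27  2.01  0.35  0.5  -0.72] F [ 0.2 -0.5 -0.9] T [0.   0.   0.01] w 84.9
clock: 12.43
eef_pos: [488.3, 161.4, 263.0]
tool_rot: [3.138, -0.001, 1.571]
force: [1.0, 0.9, 6.0]
width: 56.9
t 12.43 pos [488.3 161.4 263. ] rot [ 1.7979e+02 -7.0000e-02  9.0010e+01] q [-0.19  0.67 -0.27  2.01  0.35  0.5  -0.72] F [1.  0.9 6. ] T [-0.06 -0.09  0.05] w 56.9
```

```bash
python3 -m jog '[0,0,-1,0,40, 0,0,-4,0,40, 0,0,-10,0,40, 0,0,-18,0,40, 0,0,-30,0,40, 0,0,-45,0,40, 0,0,-60,0,40, 0,0,-70,0,40, 0,0,-75,0,40, 0,0,-75,0,40, 0,0,-75,0,40]'; python3 -c "
from h import *
st();print(to((508,-155,338),90))
im,d=get_image('side');cv2.imwrite('pics/s9.png',cv2.resize(im[190:310,210:370],None,fx=4,fy=4,interpolation=cv2.INTER_CUBIC))"
```

```text
clock: 13.35
eef_pos: [486.9, 160.9, 336.5]
tool_rot: [-3.141, 0.001, 1.571]
force: [-0.1, 0.1, -7.3]
width: 57.1
t 13.35 pos [486.9 160.9 336.5] rot [-1.7996e+02  3.0000e-02  9.0010e+01] q [-0.14  0.55 -0.34  1.96  0.28  0.68 -0.66] F [-0.1  0.1 -7.3] T [ 0.   -0.01  0.01] w 57.1
(array([-315.9,   21. ,   -1.3]), np.float64(0.0))
```

View pics/s9.png

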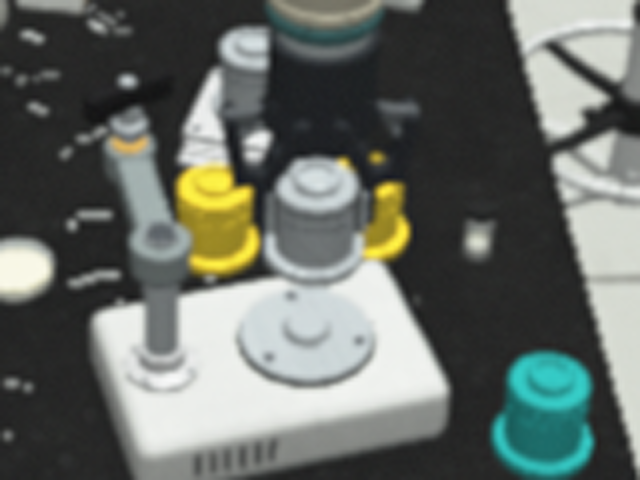

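The jar is held upright and clear of the seat. I'll carry it across slowly.

```bash
python3 -m jog '[-4,0,-2,0,40, -12,1,-2,0,40, -26,2,-2,0,40, -46,3,-2,0,40, -70,5,-2,0,40, -95,6,-2,0,40, -120,8,-2,0,40, -145,10,-2,0,40, -170,11,-2,0,40, -195,13,-2,0,40, -220,15,-2,0,40, -245,16,-2,0,40, -268,18,-2,0,40, -286,19,-2,0,40, -300,20,-2,0,40, -309,20.5,-2,0,40, -314,21,-2,0,40, -316,21,-2,0,40, -316,21,-2,0,40, -316,21,-2,0,40]'; python3 -c "
from h import *
st()
for n in ('side','top'):
    im,d=get_image(n);cv2.imwrite(f'pics/{n}10.png',im);np.save(f'pics/{n}10.npy',d)
im=cv2.imread('pics/side10.png');cv2.imwrite('pics/s10c.png',cv2.resize(im[140:260,230:330],None,fx=5,fy=5,interpolation=cv2.INTER_CUBIC))
im=cv2.imread('pics/top10.png');cv2.imwrite('pics/t10c.png',cv2.resize(im[190:280,280:390],None,fx=5,fy=5,interpolation=cv2.INTER_CUBIC))
"
```

```text
clock: 15.07
eef_pos: [508.4, -153.8, 338.7]
tool_rot: [-3.141, -0.001, 1.573]
force: [0.0, -0.6, -7.1]
width: 57.0
t 15.07 pos [ 508.4 -153.8  338.7] rot [-1.7999e+02 -5.0000e-02  9.0100e+01] q [ 0.49  0.57 -0.37  1.91  0.3   0.72 -0.06] F [ 0.  -0.6 -7.1] T [0.05 0.02 0.03] w 57.0
```

View pics/s10c.png

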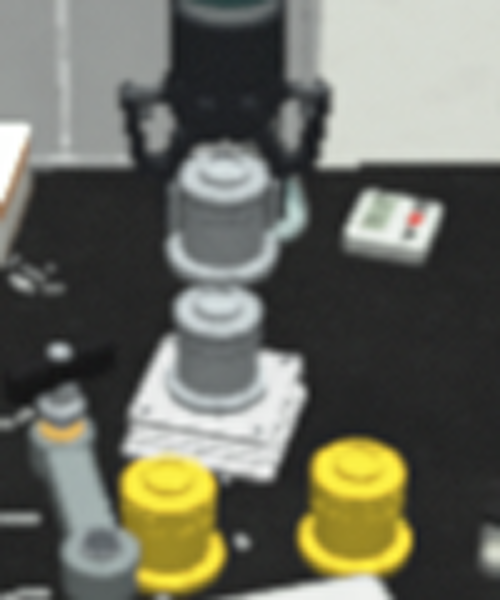

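View pics/t10c.png

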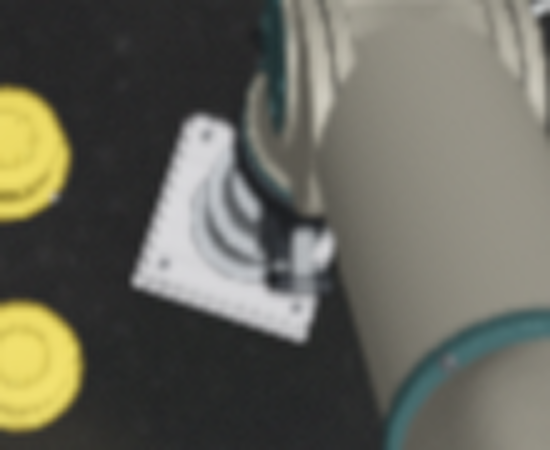

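The side view shows the held jar above the cold jar, roughly coaxial (crop x 222 and 218). I'll quantify that by fitting circles of known radius to the wall depth points of both jars.

```bash
cat >> h.py <<'E'
from scipy.optimize import least_squares
def wall(P,c,lo,hi,r=29.,w=21,dark=None):
    X,Y,Z=np.moveaxis(P,2,0)
    m=(np.abs(X-c[0])<w)&(np.abs(Y-c[1]-20)<28)&(Z>lo)&(Z<hi)
    q=P[m]
    f=lambda a:np.hypot(q[:,0]-a[0],q[:,1]-a[1])-r
    s=least_squares(f,c,loss="soft_l1",f_scale=1.5)
    return np.round(s.x,2),len(q),round(float(np.median(np.abs(f(s.x)))),2)
E
python3 - <<'E'
from h import *
for k,n in((0,"side0"),(7,"side7"),(10,"side10")):
    P=cloud("side",np.load(f"pics/{n}.npy"))
    print(n,"cold wall",wall(P,(507,-155),50,94))
    if k==7: print("mill jar",wall(P,(487.5,161),82,126))
    if k==10: print("held",wall(P,(507,-155),157,200),wall(P,(507,-155),160,185))
E
```

```text
side0 cold wall (array([ 505.61, -158.1 ]), 122, 2.08)
side7 cold wall (array([ 505.44, -157.72]), 127, 2.09)
mill jar (array([486.37, 158.2 ]), 176, 1.33)
side10 cold wall (array([ 507.54, -158.67]), 124, 2.03)
held (array([ 503.97, -156.78]), 140, 2.36) (array([ 503.17, -156.18]), 83, 2.03)
```

Run:
```python
from h import *
I=[];D=[]
for i in range(12):
    im,d=get_image("side");I.append(im.astype(float));D.append(np.where(d>0,d,np.nan))
im=np.mean(I,0);d=np.nanmedian(D,0);print("depth sd",np.nanmedian(np.nanstd(D,0)))
np.save("pics/s11d.npy",d);cv2.imwrite("pics/s11.png",im.astype(np.uint8))
P=cloud("side",np.nan_to_num(d))
print("cold",wall(P,(507,-155),50,94),wall(P,(507,-155),50,94,w=16));print("held",wall(P,(507,-155),157,200),wall(P,(507,-155),157,200,w=16))
for z in (34,44,80,100,108,139,149,205,213): print(z,np.round(proj("side",(508,-155,z)),1))
g=im.mean(2)
for v in (172,180,186,192,194,205,210,215,219): print(v,np.round(g[v,258:292]).astype(int).tolist())
st()
```

```text
depth sd 4.2036133
cold (array([ 506.33, -158.  ]), 124, 0.71) (array([ 506.46, -158.01]), 104, 0.72)
held (array([ 504.17, -157.28]), 140, 0.69) (array([ 503.73, -157.18]), 107, 0.72)
34 [272.7 217.3]
44 [272.7 215. ]
80 [272.9 206.5]
100 [273.1 201.7]
108 [273.1 199.8]
139 [273.3 192.2]
149 [273.3 189.7]
205 [273.7 175.4]
213 [273.7 173.4]
172 [33, 37, 42, 46, 45, 40, 33, 40, 83, 142, 181, 194, 198, 197, 195, 198, 200, 199, 193, 185, 190, 200, 196, 176, 135, 82, 42, 33, 38, 41, 40, 37, 34, 33]
180 [38, 39, 39, 38, 43, 67, 94, 96, 87, 92, 93, 97, 106, 115, 124, 132, 139, 141, 140, 129, 115, 106, 101, 96, 89, 83, 92, 86, 79, 138, 176, 162, 122, 74]
186 [39, 39, 39, 39, 41, 66, 106, 123, 111, 104, 106, 108, 109, 112, 113, 114, 113, 113, 113, 112, 110, 109, 109, 110, 118, 142, 166, 177, 182, 174, 150, 115, 76, 48]
192 [40, 39, 38, 38, 43, 72, 124, 172, 196, 196, 182, 159, 139, 128, 123, 120, 119, 118, 118, 123, 131, 146, 171, 192, 194, 175, 130, 71, 40, 38, 39, 40, 40, 39]
194 [40, 40, 39, 39, 40, 42, 58, 86, 116, 141, 161, 174, 186, 194, 195, 191, 189, 190, 192, 196, 196, 183, 167, 15
[... 162 characters left out ...]
, 39, 36, 37, 37, 38, 38, 38, 39, 39]
210 [35, 35, 66, 139, 207, 231, 213, 156, 109, 99, 98, 100, 105, 109, 110, 109, 109, 110, 107, 103, 100, 102, 110, 131, 156, 158, 138, 117, 98, 82, 80, 72, 50, 40]
215 [94, 174, 227, 232, 217, 194, 184, 150, 116, 107, 110, 113, 114, 114, 114, 113, 112, 113, 112, 111, 110, 111, 128, 173, 215, 229, 232, 233, 234, 232, 209, 148, 82, 43]
219 [224, 234, 235, 235, 233, 214, 167, 154, 174, 190, 190, 180, 171, 166, 159, 157, 159, 163, 174, 187, 188, 186, 177, 163, 175, 215, 233, 234, 225, 216, 217, 211, 173, 90]
t 15.77 pos [ 508.4 -154.8  338.7] rot [180.    -0.    90.02] q [ 0.49  0.57 -0.37  1.91  0.3   0.72 -0.06] F [-0.7 -0.9 -6.5] T [0.05 0.04 0.04] w 56.7
```

Run:
```python
from h import *
g=cv2.imread("pics/s11.png").astype(float).mean(2)
for u in (272,273,274,275):
    print(u,[(v,int(g[v,u])) for v in range(164,224)])
zo=141.5
for nm,x,y,z in(("held flange bottom",505.5,-155+36,zo),("held lid front",505.5,-155+29,zo+66),("held spig back",505.5,-155-17,zo+74),("held flange top",505.5,-155+36,zo+10),("cold lid front",507.5,-155+29,100),("cold lid back",507.5,-155-29,100),("cold flange bottom",507.5,-155+36,34),("cold flange top",507.5,-155+36,44)):
    print(nm,np.round(proj("side",(x,y,z)),2),"dv per mm y",np.round(proj("side",(x,y+1,z))-proj("side",(x,y,z)),2)[1])
```

```text
272 [(164, 33), (165, 32), (166, 31), (167, 34), (168, 73), (169, 125), (170, 139), (171, 157), (172, 194), (173, 214), (174, 206), (175, 174), (176, 152), (177, 181), (178, 197), (179, 167), (180, 123), (181, 98), (182, 104), (183, 108), (184, 101), (185, 107), (186, 113), (187, 112), (188, 110), (189, 110), (190, 110), (191, 111), (192, 122), (193, 165), (194, 194), (195, 158), (196, 128), (197, 149), (198, 173), (199, 203), (200, 217), (201, 215), (202, 188), (203, 153), (204, 172), (205, 195), (206, 176), (207, 131), (208, 99), (209, 104), (210, 109), (211, 107), (212, 110), (213, 114), (214, 114), (215, 113), (216, 112), (217, 111), (218, 120), (219, 158), (220, 186), (221, 153), (222, 143), (223, 205)]
273 [(164, 33), (165, 32), (166, 32), (167, 48), (168, 95), (169, 133), (170, 136), (171, 154), (172, 197), (173, 217), (174, 213), (175, 184), (176, 151), (177, 171), (178, 195), (179, 176), (180, 131), (181, 99), (182, 102), (183, 108), (184, 102), (185, 107), (186, 113), (187, 113), (188, 113), (189, 111), (190, 110), (191, 110), (192, 119), (193, 158), (194, 190), (195, 157),
[... 1470 characters left out ...]
, 161), (199, 197), (200, 216), (201, 215), (202, 188), (203, 157), (204, 177), (205, 199), (206, 184), (207, 136), (208, 100), (209, 104), (210, 109), (211, 102), (212, 106), (213, 111), (214, 112), (215, 112), (216, 111), (217, 110), (218, 121), (219, 162), (220, 194), (221, 157), (222, 147), (223, 212)]
held flange bottom [274.69 197.69] dv per mm y 0.17
held lid front [274.99 179.62] dv per mm y 0.17
held spig back [274.18 169.93] dv per mm y 0.16
held flange top [274.76 195.18] dv per mm y 0.17
cold lid front [273.71 206.7 ] dv per mm y 0.18
cold lid back [272.7  196.81] dv per mm y 0.17
cold flange bottom [273.44 223.62] dv per mm y 0.18
cold flange top [273.5  221.29] dv per mm y 0.18
```

Run:
```python
import cv2
im=cv2.imread("pics/s11.png");cv2.imwrite("pics/s11c.png",cv2.resize(im[160:230,245:305],None,fx=8,fy=8,interpolation=cv2.INTER_CUBIC))
```

```text
(no output)
```

View pics/s11c.png

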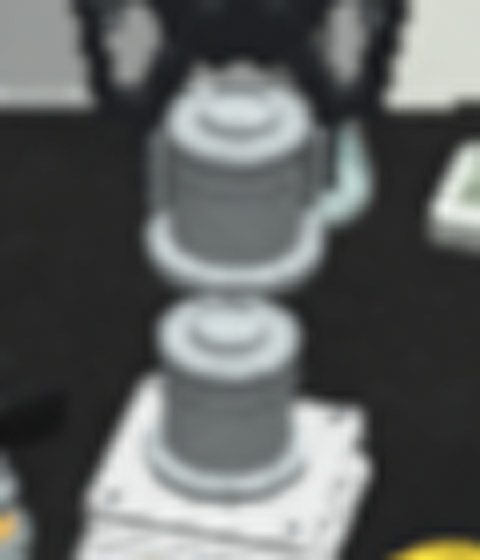

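Edge and wall fits agree that the held jar is about 2.1 mm too low in x, and about +0.5 in y. I'll correct that, descend 25 mm and measure again.

```bash
python3 -m jog '[0,1,0,0,40, -0.5,2.1,0,0,40, -0.5,2.1,5,0,40, -0.5,2.1,10,0,40, -0.5,2.1,17,0,40, -0.5,2.1,22,0,40, -0.5,2.1,25,0,40, -0.5,2.1,25,0,40, -0.5,2.1,25,0,40, -0.5,2.1,25,0,40]'
cat >> h.py <<'E'
def avg(n,k=12):
    I=[];D=[]
    for i in range(k):
        im,d=get_image(n);I.append(im.astype(float));D.append(np.where(d>0,d,np.nan))
    return np.mean(I,0),np.nan_to_num(np.nanmedian(D,0))
def mid(g,v,u0,u1,lev=115):
    r=g[v,u0:u1];a=np.argmax(r>lev);b=len(r)-1-np.argmax(r[::-1]>lev)
    l=a-1+(lev-r[a-1])/(r[a]-r[a-1]);h=b+(r[b]-lev)/(r[b]-r[b+1-0] if b+1<len(r) else 1)
    return round(u0+(l+h)/2,2),round(h-l,1)
E
python3 - <<'E'
from h import *
im,d=avg("side");P=cloud("side",d);st();g=im.mean(2)
np.save("pics/s12d.npy",d);cv2.imwrite("pics/s12.png",im.astype(np.uint8));cv2.imwrite("pics/s12c.png",cv2.resize(im[160:230,245:305].astype(np.uint8),None,fx=8,fy=8,interpolation=cv2.INTER_CUBIC))
print("cold",wall(P,(507,-155),50,90));print("held",wall(P,(507,-155),132,175))
for v in (177,178,179,196,197,198,199,200,201,204,205): print(v,mid(g,v,258,290))
print([(v,int(g[v,274])) for v in range(170,224)])
for z in(182,116,100):print(proj("side",(508,-155,z)))
E
```

```text
clock: 16.6
eef_pos: [510.6, -155.3, 313.8]
tool_rot: [3.141, 0.0, 1.571]
force: [0.6, -0.7, -7.0]
width: 56.9
t 17.2 pos [ 510.5 -155.3  313.8] rot [179.99   0.    90.03] q [ 0.48  0.61 -0.35  1.93  0.33  0.66 -0.08] F [ 0.2  0.  -5.8] T [ 0.02 -0.04 -0.02] w 56.9
cold (array([ 506.13, -158.04]), 113, 0.67)
held (array([ 506.8 , -158.56]), 139, 0.65)
177 (np.float64(274.1), np.float64(13.2))
178 (np.float64(273.9), np.float64(15.3))
179 (np.float64(273.74), np.float64(16.5))
196 (np.float64(273.23), np.float64(21.8))
197 (np.float64(273.2), np.float64(21.2))
198 (np.float64(273.25), np.float64(20.1))
199 (np.float64(273.31), np.float64(18.4))
200 (np.float64(273.31), np.float64(16.5))
201 (np.float64(273.14), np.float64(16.7))
204 (np.float64(273.22), np.float64(16.0))
205 (np.float64(273.26), np.float64(14.6))
[(170, 33), (171, 33), (172, 33), (173, 32), (174, 32), (175, 56), (176, 99), (177, 140), (178, 195), (179, 217), (180, 218), (181, 206), (182, 170), (183, 163), (184, 192), (185, 191), (186, 147), (187, 104), (188, 95), (189, 104), (190, 104), (191, 108), (192, 112), (193, 113), (194, 114), (195, 113), (196, 112), (197, 110), (198, 117), (199, 153), (200, 182), (201, 150), (202, 114), (203, 122), (204, 169), (205, 198), (206, 187), (207, 141), (208, 100), (209, 103), (210, 109), (211, 104), (212, 109), (213, 112), (214, 112), (215, 112), (216, 112), (217, 111), (218, 120), (219, 159), (220, 187), (221, 151), (222, 138), (223, 198)]
[273.52754069 181.35331238]
[273.14277171 197.81099984]
[273.05205796 201.69156253]
```

View pics/s12c.png

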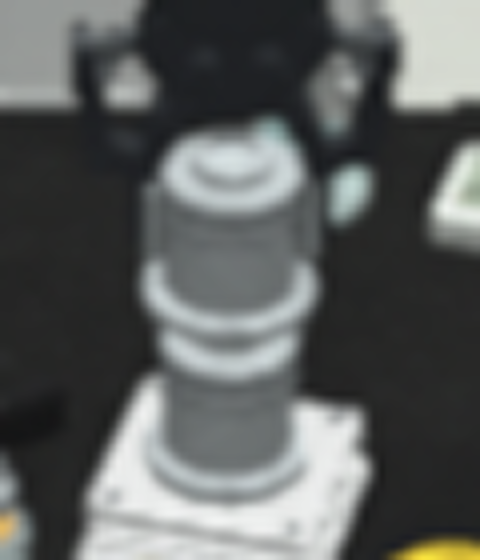

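Held and cold jars are now coaxial within about 0.5 mm by both measures. I'll lower gently in small steps, watching the force.

```bash
python3 -m jog '[0.2,-0.2,2,0,40, 0.2,-0.2,5,0,40, 0.2,-0.2,7,0,40, 0.2,-0.2,8.5,0,40, 0.2,-0.2,9.5,0,40, 0.2,-0.2,10.5,0,40, 0.2,-0.2,11.5,0,40, 0.2,-0.2,11.5,0,40]';python3 -c "
from h import *
st()"
```

```text
clock: 17.87
eef_pos: [510.2, -155.1, 302.0]
tool_rot: [-3.141, -0.0, 1.571]
force: [-0.2, -0.8, -6.7]
width: 57.2
t 17.87 pos [ 510.2 -155.1  302. ] rot [-1.7999e+02 -1.0000e-02  9.0030e+01] q [ 0.47  0.63 -0.34  1.93  0.34  0.64 -0.08] F [-0.2 -0.8 -6.7] T [0.03 0.04 0.06] w 57.2
```

```bash
python3 -m jog '[0,0,0.8,0,40, 0,0,1.6,0,40, 0,0,2.4,0,40, 0,0,3.2,0,40, 0,0,3.2,0,40]';python3 -c "
from h import *
st()"; python3 -m jog '[0,0,0.5,0,40, 0,0,1,0,40, 0,0,1,0,40, 0,0,1,0,40]';python3 -c "
from h import *
st()"
```

```text
clock: 18.28
eef_pos: [510.2, -155.1, 298.9]
tool_rot: [-3.141, -0.0, 1.571]
force: [0.1, 0.5, -6.5]
width: 57.0
t 18.28 pos [ 510.2 -155.1  298.9] rot [-179.99   -0.     90.03] q [ 0.47  0.63 -0.34  1.94  0.34  0.63 -0.09] F [ 0.1  0.5 -6.5] T [ 0.04 -0.02 -0.  ] w 57.0
clock: 18.62
eef_pos: [510.3, -155.1, 298.0]
tool_rot: [3.142, -0.0, 1.571]
force: [0.2, -0.5, -6.5]
width: 56.9
t 18.62 pos [ 510.3 -155.1  298. ] rot [180.    -0.    90.03] q [ 0.47  0.63 -0.34  1.94  0.34  0.63 -0.09] F [ 0.2 -0.5 -6.5] T [ 0.05  0.01 -0.02] w 56.9
```

```bash
python3 -m jog '[0,0,0.5,0,40, 0,0,1,0,40, 0,0,1,0,40, 0,0,1,0,40]' | grep -E 'eef|force'; python3 -m jog '[0,0,0.5,0,40, 0,0,0.5,0,40, 0,0,0.5,0,40]'| grep -E 'eef|force'
```

```text
eef_pos: [510.3, -155.1, 297.1]
force: [-0.2, -0.9, -4.2]
eef_pos: [510.3, -155.1, 297.1]
force: [-1.6, 0.0, 3.4]
```

Contact came at TCP z 297.1, the predicted flush height, and the weight is now carried from below. I'll open, then look before rising.

```bash
python3 -m jog '[0,0,0,0,59, 0,0,0,0,62, 0,0,0,0,70, 0,0,0,0,80, 0,0,0,0,85, 0,0,0,0,85]'
python3 - <<'E'
from h import *
st();im,d=avg("side",6);P=cloud("side",d);g=im.mean(2)
cv2.imwrite("pics/s13c.png",cv2.resize(im[160:230,245:305].astype(np.uint8),None,fx=8,fy=8,interpolation=cv2.INTER_CUBIC))
print("cold",wall(P,(507,-155),50,90));print("top",wall(P,(507,-155),116,160))
E
```

```text
clock: 19.7
eef_pos: [510.4, -155.2, 296.6]
tool_rot: [3.141, 0.0, 1.571]
force: [0.5, -1.5, -0.3]
width: 85.2
t 19.7 pos [ 510.4 -155.2  296.6] rot [179.98   0.    90.02] q [ 0.47  0.63 -0.34  1.94  0.34  0.62 -0.09] F [ 0.5 -1.5 -0.3] T [ 0.06  0.02 -0.  ] w 85.2
cold (array([ 506.36, -158.05]), 115, 0.97)
top (array([ 506.56, -158.68]), 142, 0.86)
```

View pics/s13c.png

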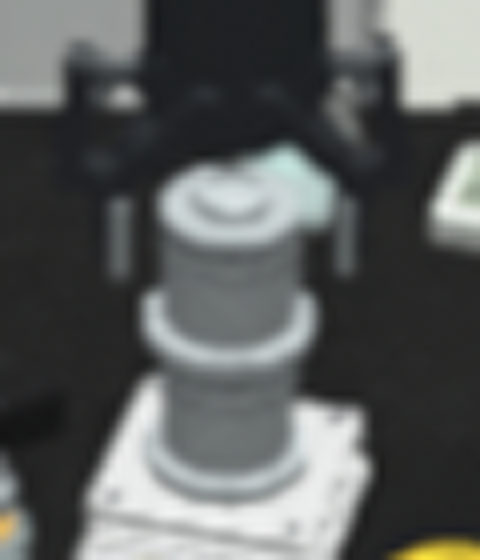

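The stack looks flush and square, and both fingers stand clear of it (crop x 120 and 345 against a jar edge of 160–300). I'll retreat straight up and check the whole scene.

```bash
python3 -m jog '[0,0,-5,0,85, 0,0,-15,0,85, 0,0,-35,0,85, 0,0,-60,0,85, 0,0,-90,0,85, 0,0,-120,0,85, 0,0,-145,0,85, -10,0,-160,0,85, -35,0,-165,0,85, -70,0,-165,0,85, -105,0,-165,0,85, -140,-5,-165,0,85, -175,-15,-165,0,85, -200,-25,-165,0,85, -215,-30,-165,0,85, -220,-30,-165,0,85, -220,-30,-165,0,85]'
python3 - <<'E'
from h import *
st()
for n in("side","top"):
    im,d=avg(n,6);P=cloud(n,d);X,Y,Z=np.moveaxis(P,2,0)
    cv2.imwrite(f"pics/{n}14.png",im.astype(np.uint8))
    for nm,c,lo,hi in(("upper lid",(508,-155),155,185),("bar",(619,79),218,245)):
        q=P[(np.hypot(X-c[0],Y-c[1])<45)&(Z>lo)&(Z<hi)]
        if len(q)>9: print(n,nm,len(q),np.round(np.median(q,0),1),np.round(cv2.minEnclosingCircle(q[:,:2].astype(np.float32)),1) if 0 else np.round((q.max(0)+q.min(0))/2,1))
    if n=="side":print("cold",wall(P,(507,-155),50,90),"top",wall(P,(507,-155),116,160))
E
```

```text
clock: 21.42
eef_pos: [479.8, -376.3, 462.1]
tool_rot: [3.141, 0.0, 1.569]
force: [0.8, 0.1, 0.3]
width: 85.1
t 21.42 pos [ 479.8 -376.3  462.1] rot [1.7996e+02 3.0000e-02 8.9870e+01] q [ 0.86  0.54 -0.39  1.55  0.22  1.09  0.42] F [0.8 0.1 0.3] T [ 0.02 -0.01 -0.01] w 85.1
side upper lid 174 [ 507.  -145.7  167. ] [ 506.1 -155.2  165.6]
side bar 177 [613.6  82.  231.5] [613.4  78.3 228.7]
cold (array([ 506.57, -157.83]), 114, 1.03) top (array([ 506.09, -158.58]), 140, 1.0)
top upper lid 385 [ 507.9 -154.4  166.8] [ 508.1 -155.9  166.2]
top bar 164 [613.6  77.9 236.5] [614.4  79.4 229.1]
```

View pics/side14.png

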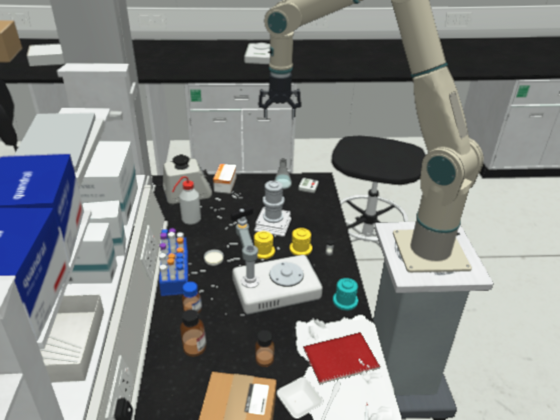

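View pics/top14.png

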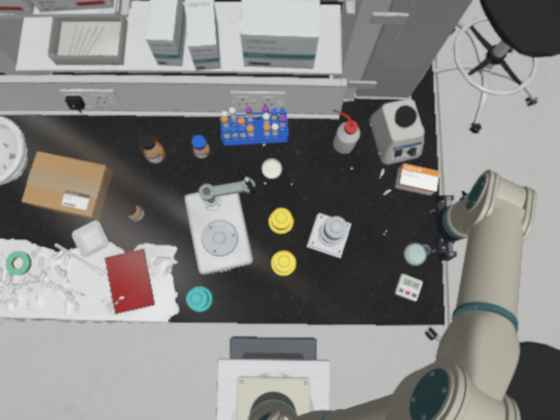

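The stack stands upright at (508, -155) with its lid at about 166.5 mm (166 expected). The clamp arm is open and everything around is where it was.

```bash
python3 -c "
from cell import *
print(finish_job())"
```

```text
the job is handed in; nothing more can be done
None
```

The jar from the mill is now stacked on the cold jar, and the job is handed in at about 22 s of the 72 s allowed.

I turned the T-handle 162° (about 2.83 rad) clockwise and swung the clamp arm about 90° to the mill's -y side. I then lifted the jar straight off its seat, corrected a 2 mm offset found in the side camera, and lowered it until it touched at the predicted flush height.

**Last checks:**
- **Height:** the upper lid reads about 166–167 mm, against 166 mm for a flush fit.
- **Alignment:** the two jars' axes agree within about 0.9 mm by the wall fits, which is less than the 1.5 mm of play in the recess.
- **Clamp:** the handle bar's top reads about 236 mm, about 7 mm higher than when tight.
- **Surroundings:** the lower jar and the glassware look unmoved in both views, and the gripper is open and clear.
- **Forces:** the readings I took stayed under about 10 N.

One disagreement: the tool's x reading was 2 to 4 mm higher than the camera's x for the held jar. I placed by the jar-to-jar difference within one view instead. No check failed.

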